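Load the back-up cell into the battery cradle

TASK

Load the long battery cell into the battery cradle: hold it nub end up, press its flat end against the coil-spring plate, and with the spring pushed back lower the nub end down inside the fixed contact wall, so that the cell lies level and fully down in both saddles. Then swing the keeper bar all the way across over the cell, and leave the other things on the bench where they are.

Things in the scene. Friction and masses are not known exactly. Their poses are not given: they have to be found in the camera images.
- cell_center (a point): Centre (half-way up and half-way along) of the long cell: a loose round white-sleeved battery cell with steel ends, 120 mm long in all, 34 mm thick (faint lengthwise flats keep it from rolling), about 0.17 kg. The x axis runs along the cell from the flat end to the nub end. It lies on the worktop at the start (centre 17 mm up).
- cell_nub (a point): Tip of the nub of the long cell, on its axis, 60 mm from the centre. The nub is a steel button 14 mm across that stands 7 mm out of the end of the 113 mm long body.
- cell_flat (a point): Middle of the flat end face of the long cell, 60 mm from the centre, opposite to the nub.
- short_cell_center (a point): Centre of a shorter, thinner cell of the same look (80 mm long, 26 mm thick), which does not fit and stays where it lies.
- cradle: Grey battery cradle, fixed to the worktop. Origin: underside, below the middle of the seated cell. x runs along the cell's bed from the spring to the fixed contact, z up, y to the left when looking along x. Base plate 8 mm thick, x -107 to +79 mm, y +-52 mm. Spring block at x -108 to -76, 61 mm high. Rest post under the shut keeper bar at x 40, y -30, 10 mm across, 58 mm high.
- seat (a point): Where the seated cell's centre belongs: 39 mm above the cradle's origin, axes as the cradle's; the cell's x axis then points along the cradle's x. Its underside is 22, its top 56 mm up. It lies on two 12 mm long vee saddles centred 36 mm before and 37 mm after this point (arms 35 mm high, 44 mm wide); between them the base plate is free for fingers.
- spring_plate (a joint): How far the upright steel plate on the coil spring (42 mm wide, from 16 to 62 mm above the worktop) is pushed back, in m: 0 free (face at x = -46 mm of the cradle), about 0.014 with the cell seated (face at -60 mm), 0.024 at the end of its travel. It pushes towards the cradle's +x with about 2 N at 0, 7 N at 0.014 and 10 N at 0.024.
- keeper (a joint): Angle of the keeper bar, in rad: 0 open (bar points along the cradle's +x, clear of the cell's bed), 1.57 fully shut at its stop (bar points along the cradle's -y, over the cell 20 mm from the nub's tip). It grows clockwise seen from above, stays where it is left (friction: under 1 N at the knob) and starts near open.
- keeper_pivot (a point): Vertical pivot axis of the keeper bar, at its top face, 66 mm above the worktop; at x = +40, y = +40 mm of the cradle, on a post 16 mm across.
- keeper_knob (a point): Middle of the upright round black knob (14 mm across, 30 mm high, from 66 to 96 mm above the worktop) near the end of the aluminium keeper bar, 70 mm from the pivot axis. The bar is 18 mm wide, its underside 60 mm and its top 66 mm above the worktop.
- tape: Roll of label tape lying flat, 74 mm across, 18 mm high; bystander.
- timer: Flat white bench timer 66 x 66 x 19 mm; bystander.
- marker_pen: Marker pen lying down, 132 mm long; bystander.
- contact (a point): Point on the inner face of the fixed contact wall (brass strip) where the tip of the seated cell's nub bears, at x = +60 mm of the cradle, 39 mm above the worktop. The wall is 53 mm high, 46 mm wide, 9 mm thick.
Things that resemble listed ones, but are neither listed nor needed, are in the scene too. What is shaped like the part that bears cell_center but brown is not meant.

How it is judged:
By the outcome, as a careful person would: the job done as asked, in the order asked, and still so for the second after the job is handed in, with the robot touching nothing.
It also fails if it takes over 64 s, if anything falls off the work surface, if the arm or the gripper's body presses on something with over 40 N, if the wrist force passes 120 N, or if a joint passes its speed limit or range.

ROBOT

A 6-joint arm with a two-finger parallel gripper is mounted at the origin on a cart in front of the work surface, level with it; the furniture and walls round the work are solid. World frame = base frame: x ahead of the robot, y to its left, z up, the work surface at z = 0. Lengths are in mm, angles in rad, forces in N, time in s.
With the tool pointing down it reaches from about 350 to 975 mm from the base axis. Payload 7.1 kg.
Tool frame: the origin (TCP) lies at the centre of the arm's flange, where the gripper is bolted on; the fingertips stand 182 mm ahead of it and the grasp point (between the pads) lies 163 mm ahead of it; z points along the fingers, y is the line along which they close (so a half turn about z gives the same grasp; the last joint's range is limited). The gripper opens to 88 mm and grips with 3 to 60 N. Pads are 20 mm wide; open, the fingers measure 115 mm over their backs; the gripper's body (75 mm by 178 mm) begins 61 mm behind the grasp point.
Start: joints at [1.189, 0.423, 1.63, -0, 1.089, -0.019], TCP at [221.777, 584.313, 404.675] pointing down, gripper open.
Joint ranges: [-3, 3], [-0.9, 2.11], [0.09, 2.58], [-1.31, 4.45], [0.11, 2.69], [-2.54, 2.54]. Speed limits (rad/s): [2.39, 2.39, 3.01, 3.14, 3.14, 3.14].

INTERFACE

Orientations are given as a rotation vector (axis times angle).
In Python, from workcell import readout, get_image, ctrl gives the robot as it stands.
- The arm moves only by the tool step_arm, never from a script. Its argument "targets" is a list that holds one entry, the list of rows, each a list of 7 numbers: the shift along the world's x, y, z as a fraction of full scale, then the turn, a rotation vector about the world's x, y, z as a fraction of full scale, then the opening, from 0 (shut) to 1 (fully open). In form: [[[dx, dy, dz, wx, wy, wz, claw], ...]]. A call has exactly 5 rows; each row shifts and turns the commanded pose from where the row before left it; what a row does not reach is not made up. Full scale, the value 1, is 0.05 m for a shift and 4 degrees for a turn. A row lasts 1/8 s, in which the tool goes at most 62.5 mm and 10.7 degrees, less where a joint would pass 70% of its speed; a pose out of reach is approached as far as the arm can. A call with a number of a shift or a turn outside -1 to 1 is refused whole. A call with a gripper value outside its range is refused whole. The fingers move at their own pace and stop on an object; the grip force is fixed at half the most. Time passes only in rows, so rows that do not move let the fingers close, or fill a call up. It gives the time, the measured TCP pose, the force, the opening and the grip force at its end, in the units of the state.
- readout.get_obs(): the state, without advancing time (a new reading comes with each control period).
- get_image(name): name is "scene" or "top" or "wrist"; returns a dict with "pixels" (420x560x3 uint8, red, green, blue), "intrinsics" (3x3 intrinsics, pixels), "extrinsics" (4x4, takes a point from world to camera coordinates). Camera axes: x right, y down, z forward; pixel columns grow to the right and rows downward; lengths in mm; the calibration is good to about 2 mm. A picture is of the moment at which its call begins. There is no depth.
- ctrl.close_job(): hands the job in; it is judged then, once.
The state is a dict: "t": time; "qpos": joint angles; "qvel": joint speeds; "joint_torque": joint torques, N m; "ee_pos": TCP position; "orientation": TCP orientation; "ft_force": force on the tool from outside, world axes, zero at the start; "moment": the same for the moment, N m; "width": finger opening in mm; "grasp_force": force on a finger pad.
Only numpy, scipy, OpenCV 4.12 (cv2) and the standard library are available. Lean on these libraries where they do the work, as an engineer would, in place of code of your own. Each camera call takes 0.05 s, during which the arm holds its last target. There are 200 camera calls.

## Working session

There is one attempt and no reset: what is moved stays moved. The work goes in short steps, Python scripts to look and compute and a tool call to move; the robot and the scene stay as the last step left them, time stands still between calls to the robot, and variables do not carry over. Pictures are saved under pics/ and viewed, at most 10 in all, crops included, and the job is handed in when it is done.

Besides the shell and the picture viewer there is one more tool, called after "Request:" as name(argument=value, ...) on one line, values as JSON. step_arm: Moves the arm, as the interface text tells. Shift numbers are shares of 0.05 m and turn numbers shares of 4 degrees, none past 1 either way. Its arguments: {"type":"object","properties":{"targets":{"type":"array"}},"required":["targets"]}

```bash
mkdir -p pics; cat > h.py <<'E'
import numpy as np, cv2
from workcell import readout, get_image, ctrl
def snap(n,f):
    d=get_image(n); np.savez('pics/'+f+'.npz',K=d['intrinsics'],E=d['extrinsics'],p=d['pixels'])
    cv2.imwrite('pics/'+f+'.png',d['pixels'][:,:,::-1]); return d
def ray(f,u,v,z):
    d=np.load('pics/'+f+'.npz'); K,E=d['K'],d['E']
    R,t=E[:3,:3],E[:3,3]; c=-R.T@t; r=R.T@np.linalg.inv(K)@[u,v,1]
    return c+r*(z-c[2])/r[2]
def proj(f,P):
    d=np.load('pics/'+f+'.npz'); K,E=d['K'],d['E']
    q=(E[:3,:3]@np.atleast_2d(P).T).T+E[:3,3]; q=q@K.T; return q[:,:2]/q[:,2:]
E
python3 - <<'E'
from h import *
for n in('top','scene','wrist'): snap(n,n+'0')
a=cv2.imread('pics/top0.png');b=cv2.imread('pics/scene0.png')
d=np.load('pics/top0.npz');print(d['K'],d['E'])
o=readout.get_obs();print(o['t'],o['ee_pos'],o['orientation'],o['ft_force'])
E
```

```text
[[401.8921113    0.         287.24186066]
 [  0.         401.8921113  218.1032483 ]
 [  0.           0.           1.        ]] [[ 2.35967759e-02 -9.99610625e-01  1.48926250e-02 -1.91664823e+02]
 [-9.96749452e-01 -2.46718416e-02 -7.66930972e-02  4.99296835e+02]
 [ 7.70306633e-02 -1.30345060e-02 -9.96943518e-01  1.36842528e+03]
 [ 0.00000000e+00  0.00000000e+00  0.00000000e+00  1.00000000e+00]]
0.15 [221.70816728 584.14367953 404.08622395] [-5.66711805e-01 -3.08982533e+00  1.75592058e-03] [0.37078688 0.7006385  0.05582736]
```

View pics/top0.png

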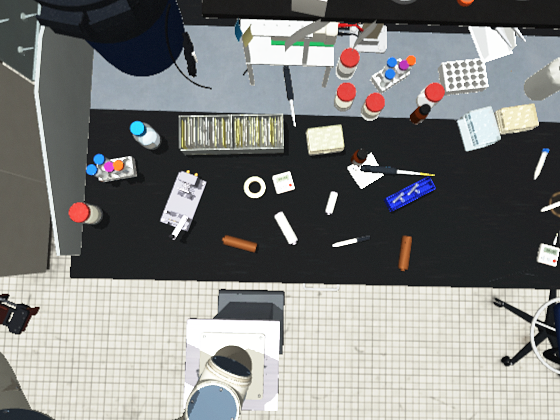

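View pics/scene0.png

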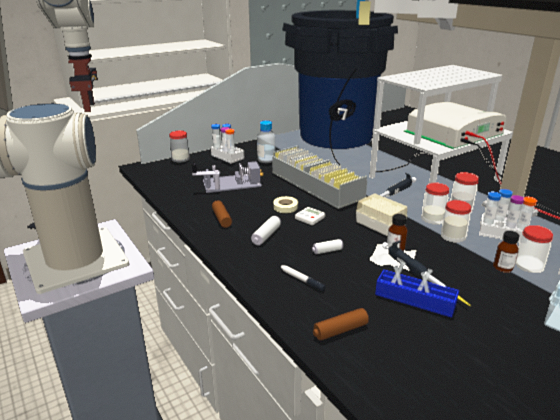

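The top view shows these candidates: long white cell (286,228), short white cell (331,203), brown look-alikes (240,244) and (405,252), and the marker pen (350,241). I choose the white one at (286,228). The cradle is at (183,205) and the blue holder at (410,194) is not the cradle. I'll check this in one close crop.

```bash
python3 - <<'E'
from h import *
a=cv2.imread('pics/top0.png');b=cv2.imread('pics/scene0.png')
def c(im,x,y,w,h,W,H): return cv2.resize(im[y:y+h,x:x+w],(W,H),interpolation=cv2.INTER_CUBIC)
t=np.hstack([c(a,155,165,60,80,400,533)[:300*2],c(a,265,205,45,60,400,533)])
cv2.imwrite('pics/crop1.png',t)
t=np.vstack([c(b,185,155,85,40,680,320),c(b,240,210,60,40,420,280)[:, :].copy() if 0 else cv2.copyMakeBorder(c(b,240,210,60,40,420,280),0,0,0,260,cv2.BORDER_CONSTANT)])
cv2.imwrite('pics/crop2.png',t)
# rough positions
for n,u,v,z in(('cell',286,228,17),('cradle',183,205,20)): print(n,ray('top0',u,v,z))
E
```

```text
cell [ 469.63637814 -176.10332338   17.        ]
cradle [540.28944906 181.40179477  20.        ]
```

View pics/crop1.png

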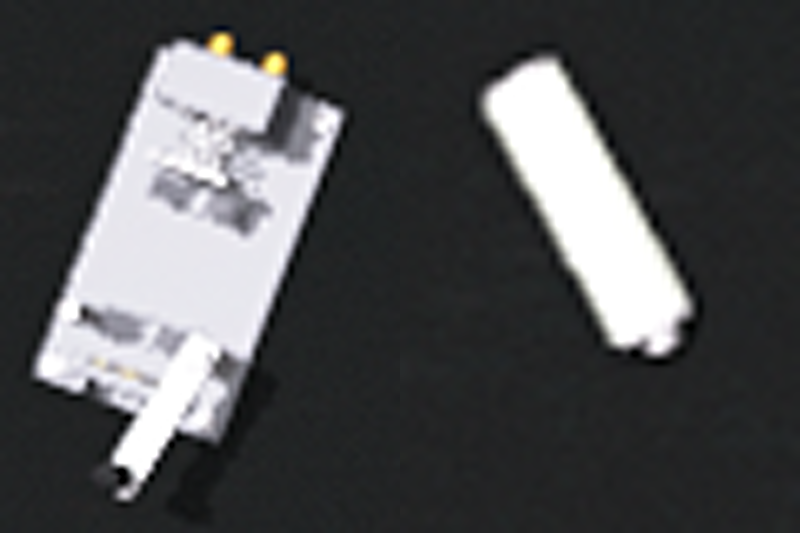

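View pics/crop2.png

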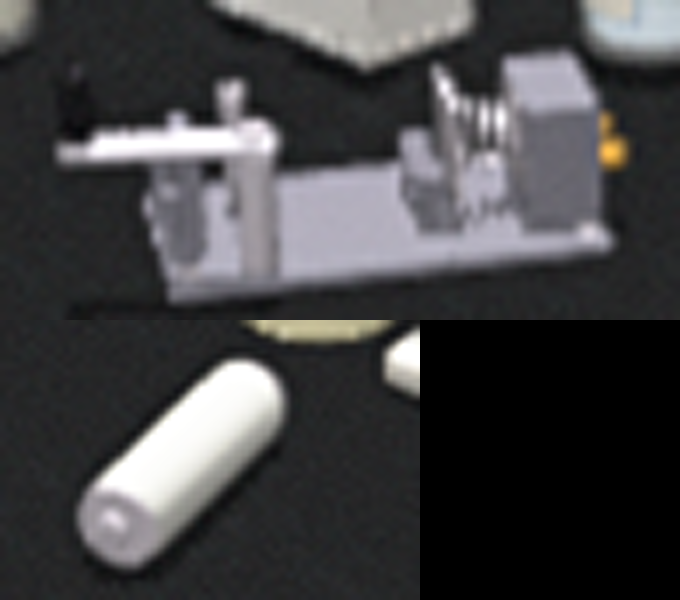

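The crops confirm the choice: the cell is long and white with its nub at crop1 (657,350) and its flat end at (522,78). The cradle has its spring block at the far end and the contact wall and open keeper bar towards the robot.

```bash
cat >> h.py <<'E'
from scipy.spatial.transform import Rotation as Ro
from scipy.optimize import least_squares
def cw(p,P):  # cradle->world, p=(x,y,yaw)
    P=np.atleast_2d(np.array(P,float)); c,s=np.cos(p[2]),np.sin(p[2])
    return np.c_[p[0]+c*P[:,0]-s*P[:,1],p[1]+s*P[:,0]+c*P[:,1],P[:,2]]
def fit(f,P,uv,p0):
    r=least_squares(lambda p:(proj(f,cw(p,P))-uv).ravel(),p0,x_scale=[10,10,.1],loss='soft_l1'); return r.x,(proj(f,cw(r.x,P))-uv)
E
python3 - <<'E'
from h import *
uv=np.array([[218,440],[37,378],[343,105]])/6.667+[155,165]
P=[[79,52,8],[79,-52,8],[-107,52,8]]
p,e=fit('top0',P,uv,[540,181,-2.2]);print('cradle',p,np.degrees(p[2]),e)
k=ray('top0',155+112/6.667,165+478/6.667,90);print('knob',k,'piv',cw(p,[40,40,66]))
A=ray('top0',278.7,213.8,20);B=ray('top0',293.9,244.4,17);print('flat,nub',A,B,(A+B)/2,np.linalg.norm(B-A),np.degrees(np.arctan2(*(B-A)[1::-1])))
R=Ro.from_rotvec(readout.get_obs()['orientation']).as_matrix();print(R)
d=np.load('pics/wrist0.npz');E=d['E'];T=readout.get_obs()['ee_pos'];print('wristcam in tool',R.T@(-E[:3,:3].T@E[:3,3]-T));print(E[:3,:3]@R,d['K'])
E
```

```text
cradle [541.97657229 188.07132421  -3.44486027] -197.37595466008517 [[ 0.62674367  0.11730903]
 [-0.53560933 -0.22327224]
 [-0.05965152  0.1009768 ]]
knob [428.38707758 195.90982237  90.        ] piv [[491.85633059 161.84230647  66.        ]]
flat,nub [ 518.02604442 -149.65103247   20.        ] [ 413.69782212 -204.69146305   17.        ] [ 465.86193327 -177.17124776   18.5       ] 117.99502941693893 -152.18521973239882
[[-9.34909538e-01  3.54885864e-01 -4.23736278e-04]
 [ 3.54886116e-01  9.34908938e-01 -1.05886363e-03]
 [ 2.03790993e-05 -1.14031983e-03 -9.99999350e-01]]
wristcam in tool [75.60655335 -0.80401648 20.11902034]
[[ 1.59208777e-04  9.99999940e-01 -3.07636847e-04]
 [-9.59475690e-01  6.60675365e-05 -2.81791404e-01]
 [-2.81791366e-01  3.40033741e-04  9.59475643e-01]] [[308.09204611   0.         281.32193506]
 [  0.         308.09204611 208.10509126]
 [  0.           0.           1.        ]]
```

Request:
step_arm(targets=[[[0.14, -0.435, -0.04, 0, 0, -0.94, 0.8], [0.14, -0.435, -0.04, 0, 0, -0.94, 0.8], [0.14, -0.435, -0.04, 0, 0, -0.94, 0.8], [0.14, -0.435, -0.04, 0, 0, -0.94, 0.8], [0.14, -0.435, -0.04, 0, 0, -0.94, 0.8]]])

```text
t: 0.78
ee_pos: [256.9, 474.7, 394.4]
orientation: [-1.068, -2.955, 0.001]
ft_force: [0.6, -0.9, 0.4]
width: 70.3
grasp_force: 0.0
```

Request:
step_arm(targets=[[[0.14, -0.435, -0.04, 0, 0, -0.94, 0.8], [0.14, -0.435, -0.04, 0, 0, -0.94, 0.8], [0.14, -0.435, -0.04, 0, 0, -0.94, 0.8], [0.14, -0.435, -0.04, 0, 0, -0.94, 0.8], [0.14, -0.435, -0.04, 0, 0, -0.94, 0.8]]])

```text
t: 1.4
ee_pos: [292.2, 365.4, 384.6]
orientation: [1.538, 2.739, 0.0]
ft_force: [0.2, 0.8, -0.3]
width: 70.3
grasp_force: 0.0
```

Request:
step_arm(targets=[[[0.14, -0.435, -0.04, 0, 0, -0.94, 0.8], [0.14, -0.435, -0.04, 0, 0, -0.94, 0.8], [0.14, -0.435, -0.04, 0, 0, -0.94, 0.8], [0.14, -0.435, -0.04, 0, 0, -0.94, 0.8], [0.14, -0.435, -0.04, 0, 0, -0.94, 0.8]]])

```text
t: 2.02
ee_pos: [327.0, 256.6, 374.6]
orientation: [1.965, 2.451, 0.0]
ft_force: [-0.1, -0.3, -0.5]
width: 70.4
grasp_force: 0.0
```

Request:
step_arm(targets=[[[0.14, -0.435, -0.04, 0, 0, -0.94, 0.8], [0.14, -0.435, -0.04, 0, 0, -0.94, 0.8], [0.14, -0.435, -0.04, 0, 0, -0.94, 0.8], [0.14, -0.435, -0.04, 0, 0, -0.94, 0.8], [0.14, -0.435, -0.04, 0, 0, -0.94, 0.8]]])

```text
t: 2.65
ee_pos: [361.8, 147.9, 364.7]
orientation: [2.339, 2.097, 0.001]
ft_force: [-0.9, 0.6, 0.7]
width: 70.5
grasp_force: 0.0
```

Request:
step_arm(targets=[[[0.14, -0.435, -0.04, 0, 0, -0.94, 0.8], [0.14, -0.435, -0.04, 0, 0, -0.94, 0.8], [0.14, -0.435, -0.04, 0, 0, -0.94, 0.8], [0.14, -0.435, -0.04, 0, 0, -0.94, 0.8], [0.14, -0.435, -0.04, 0, 0, -0.94, 0.8]]])

```text
t: 3.28
ee_pos: [396.6, 39.2, 354.7]
orientation: [2.65, 1.687, 0.001]
ft_force: [-0.5, -0.2, -0.2]
width: 70.4
grasp_force: 0.0
```

Request:
step_arm(targets=[[[0.14, -0.435, -0.04, 0, 0, -0.94, 0.8], [0.14, -0.435, -0.04, 0, 0, -0.94, 0.8], [0.14, -0.435, -0.04, 0, 0, -0.94, 0.8], [0.14, -0.435, -0.04, 0, 0, -0.94, 0.8], [0.14, -0.435, -0.04, 0, 0, -0.94, 0.8]]])

```text
t: 3.9
ee_pos: [431.5, -69.5, 344.7]
orientation: [2.89, 1.231, 0.0]
ft_force: [0.5, -0.0, 0.8]
width: 70.5
grasp_force: 0.0
```

Request:
step_arm(targets=[[[0.14, -0.435, -0.04, 0, 0, -0.94, 0.8], [0.14, -0.435, -0.04, 0, 0, -0.94, 0.8], [0.14, -0.435, -0.04, 0, 0, -0.94, 0.8], [0.14, -0.435, -0.04, 0, 0, -0.94, 0.8], [0.14, -0.435, -0.04, 0, 0, -0.94, 0.8]]])

```text
t: 4.53
ee_pos: [466.5, -178.2, 334.6]
orientation: [3.052, 0.743, 0.0]
ft_force: [0.8, -0.6, 0.6]
width: 70.2
grasp_force: 0.0
```

```bash
python3 - <<'E'
from h import *
d=snap('wrist','w1')
P=[[518-5,-150-2.5,17],[413.7,-204.7,17]]
print(proj('w1',P))
o=readout.get_obs();R=Ro.from_rotvec(o['orientation']).as_matrix()
print(o['qpos'],R[:,0],np.degrees(np.arctan2(R[1,0],R[0,0])))
m=(cv2.cvtColor(d['pixels'],cv2.COLOR_RGB2GRAY)>150).astype('uint8')
n,l,s,c=cv2.connectedComponentsWithStats(m)
for i in range(1,n):
    if s[i,4]>400:
        ct=cv2.findContours((l==i).astype('uint8'),0,2)[0][0];print(s[i],c[i],cv2.minAreaRect(ct))
E
```

```text
[[277.93528607 145.04368483]
 [278.94815143 253.57099441]]
[-3.91152640e-01  3.43885449e-01  1.95379087e+00 -7.76514906e-04
  8.41830979e-01  7.05792109e-01] [0.88958071 0.45677712 0.00091091] 27.179347583161896
[ 193    0   90   38 1989] [238.50527903  17.75163399] ((237.5, 18.5), (37.0, 89.0), 90.0)
[ 307    0   92   74 5301] [351.15732881  32.94831164] ((351.5120544433594, 30.31181526184082), (79.99041748046875, 76.9498519897461), 10.784297943115234)
[ 259  134   39  119 3901] [279.29812868 189.91489362] ((278.5004577636719, 193.015625), (118.31724548339844, 36.10737609863281), 88.21009063720703)
[ 427  148   78   69 2325] [465.04430108 181.97290323] ((463.8965148925781, 182.7586212158203), (27.57110023498535, 91.18395233154297), 48.36646270751953)
[   0  239   55   42 1403] [ 19.9023521  261.69137562] ((26.999996185302734, 259.5), (53.99999237060547, 40.99999237060547), 0.0)
[ 173  345  169   53 5136] [238.56561526 370.17250779] ((257.0, 371.0), (52.0, 168.0), 90.0)
```

View pics/w1.png

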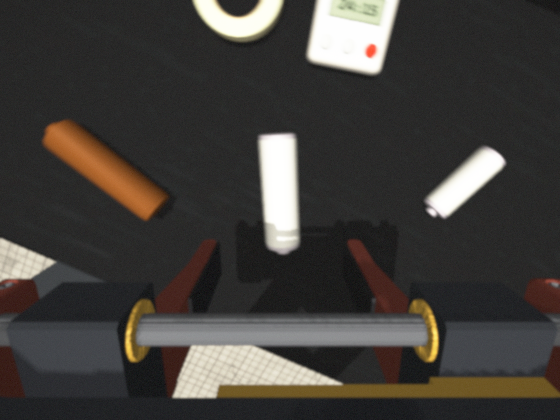

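The wrist view shows the cell at the centre, with its flat end at (277,134) and nub tip at (283,252). The short cell is at right and the brown one at left.

```bash
python3 - <<'E'
from h import *
A=ray('w1',277,134.5,20);B=ray('w1',283,252,17)
u=(B-A)[:2];print(A,B,(A+B)/2,np.linalg.norm(u),np.degrees(np.arctan2(*-u[::-1])))
print('top-based',(ray('top0',278.7,213.8,20)+ray('top0',293.9,244.4,17))/2)
E
```

```text
[ 521.41856008 -147.23152084   20.        ] [ 417.2511891  -207.65666034   17.        ] [ 469.33487459 -177.44409059   18.5       ] 120.42441056801852 30.117052159849305
top-based [ 465.86193327 -177.17124776   18.5       ]
```

Request:
step_arm(targets=[[[0.03, 0.01, -0.6, 0, 0, 0.36, 0.8], [0.03, 0.01, -0.6, 0, 0, 0.36, 0.8], [0, 0, -0.6, 0, 0, 0, 0.8], [0, 0, -0.6, 0, 0, 0, 0.8], [0, 0, -0.3, 0, 0, 0, 0.8]]])

```text
t: 5.2
ee_pos: [469.2, -175.9, 198.3]
orientation: [-3.03, -0.825, 0.002]
ft_force: [0.2, 0.3, -0.3]
width: 70.4
grasp_force: 0.0
```

Request:
step_arm(targets=[[[0, 0, -0.25, 0, 0, 0, 0.8], [0, 0, 0, 0, 0, 0, 0], [0, 0, 0, 0, 0, 0, 0], [0, 0, 0, 0, 0, 0, 0], [0, 0, 0, 0, 0, 0, 0]]])

```text
t: 5.82
ee_pos: [469.8, -175.9, 187.7]
orientation: [3.031, 0.826, 0.001]
ft_force: [-0.3, -0.6, 3.2]
width: 33.9
grasp_force: 16.0
```

Request:
step_arm(targets=[[[0, 0, 0.3, 0, 0, 0, 0], [0, 0, 0.6, 0, 0, 0, 0], [0, 0, 0.7, 0, 0, 0, 0], [0, 0, 0.8, 0, 0, 0, 0], [0, 0, 0.6, 0, 0, 0, 0]]])

```text
t: 6.45
ee_pos: [469.6, -175.9, 339.7]
orientation: [3.03, 0.826, 0.002]
ft_force: [-0.3, -0.8, -2.1]
width: 33.5
grasp_force: 30.0
```

Request:
step_arm(targets=[[[0.064, 0.495, 0, 0, 0, -0.79, 0], [0.064, 0.495, 0, 0, 0, -0.79, 0], [0.064, 0.495, 0, 0, 0, -0.79, 0], [0.064, 0.495, 0, 0, 0, -0.79, 0], [0.064, 0.495, 0, 0, 0, -0.79, 0]]])

```text
t: 7.08
ee_pos: [485.5, -51.4, 338.1]
orientation: [3.116, 0.399, 0.001]
ft_force: [0.7, -0.1, -2.4]
width: 33.7
grasp_force: 30.0
```

Request:
step_arm(targets=[[[0.064, 0.495, 0, 0, 0, -0.79, 0], [0.064, 0.495, 0, 0, 0, -0.79, 0], [0.064, 0.495, 0, 0, 0, -0.79, 0], [0.064, 0.495, 0, 0, 0, -0.79, 0], [0.064, 0.495, 0, 0, 0, -0.79, 0]]])

```text
t: 7.7
ee_pos: [501.5, 72.4, 338.1]
orientation: [-3.141, 0.033, -0.001]
ft_force: [0.2, -0.4, -2.2]
width: 33.8
grasp_force: 30.0
```

Request:
step_arm(targets=[[[0.064, 0.495, 0, 0, 0, -0.79, 0], [0.064, 0.495, 0, 0, 0, -0.79, 0], [0.064, 0.495, 0, 0, 0, -0.79, 0], [0.064, 0.495, 0, 0, 0, -0.79, 0], [0.064, 0.495, 0, 0, 0, -0.79, 0]]])

```text
t: 8.32
ee_pos: [517.5, 196.0, 338.1]
orientation: [-3.107, 0.465, -0.001]
ft_force: [0.3, -0.2, -1.4]
width: 33.6
grasp_force: 30.0
```

```bash
python3 - <<'E'
from h import *
snap('wrist','w2');snap('top','top2')
o=readout.get_obs();R=Ro.from_rotvec(o['orientation']).as_matrix();p=[542,188.1,-3.44486]
print(o['t'],o['ee_pos'],R[:,0],np.degrees(np.arctan2(R[1,0],R[0,0])),o['qpos'],o['width'],o['ft_force'])
print(proj('w2',cw(p,[[79,52,8],[79,-52,8],[-107,52,8],[-107,-52,8],[-108,20,61]])).round())
E
```

```text
8.425 [517.81600317 196.97617041 338.108634  ] [ 0.95717837 -0.28949696  0.00103566] -16.82785151833458 [3.41948967e-01 4.08192356e-01 1.83749991e+00 3.59312404e-04
 8.94406643e-01 2.20622142e+00] 33.516445175125 [-0.31028017 -1.1090449  -2.40540587]
[[329. 245.]
 [233. 244.]
 [339.  57.]
 [225.  56.]
 [309.  42.]]
```

View pics/w2.png

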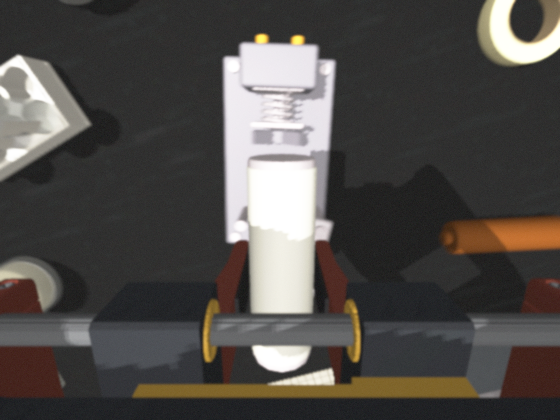

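The wrist view shows the held cell with its flat end at (282,160) and nub at (281,365). The cradle base corners are at (223,57), (335,60) and (228,242), and the top of the spring plate is at about (278,126). I'll refine the cradle pose and the cell-in-hand offset from these.

```bash
python3 - <<'E'
from h import *
P=[[-107,-52,8],[-107,52,8],[79,-52,8],[-108,0,61],[-76,0,61],[-46,0,62]]
uv=np.array([[223,57],[335,60],[228,242],[280,43.5],[279,90],[278,128]])
p,e=fit('w2',P,uv,[542,188,-3.445]);print(p,np.degrees(p[2]),e.round(1))
o=readout.get_obs();R=Ro.from_rotvec(o['orientation']).as_matrix();T=o['ee_pos']
# cell in tool frame: centre at T+R@(sx,sy,170.5), axis -x
for h in(168,171,174):
  f=lambda x,y,dz:T+R@np.array([x,y,h+dz])
  print(h,proj('w2',[f(60,0,17),f(60,0,-17),f(60,17,0),f(60,-17,0),f(-60,0,0)]).round(1))
E
```

```text
[541.96358989 192.0506177   -3.46380733] -198.46154126755278 [[ 0.3 -0.4]
 [ 1.5 -0.2]
 [-0.1  2.6]
 [-0.4  0.1]
 [-0.3 -1. ]
 [-0.2  0.7]]
168 [[277.3 154.4]
 [276.4 163.4]
 [312.5 158.3]
 [241.3 158.5]
 [278.3 363.9]]
171 [[277.4 153.7]
 [276.5 162.5]
 [311.9 157.5]
 [242.1 157.7]
 [278.4 360. ]]
174 [[277.5 153.1]
 [276.6 161.5]
 [311.3 156.8]
 [242.8 157. ]
 [278.4 356.3]]
```

```bash
python3 - <<'E'
from h import *
a=cv2.imread('pics/w2.png')[25:265,200:360];b=cv2.imread('pics/top2.png')[150:250,140:240]
cv2.imwrite('pics/crop3.png',np.hstack([cv2.resize(a,(400,600),interpolation=2),cv2.resize(b,(400,400),interpolation=2)[:,:] if 0 else cv2.copyMakeBorder(cv2.resize(b,(400,400),interpolation=2),0,200,0,0,0)]))
E
```

```text
(no output)
```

View pics/crop3.png

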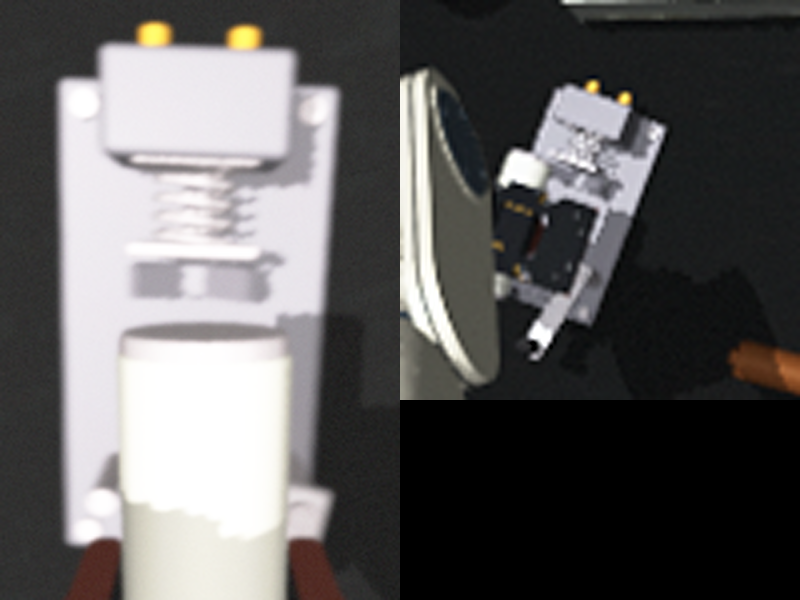

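```bash
python3 - <<'E'
from h import *
P=[[-107,-52,8],[-107,52,8],[79,-52,8],[-46,-21,62],[-46,21,62],[-108,0,61],[40,-30,58]]
uv=np.array([[224,57],[335.2,61],[227.2,243],[250.8,127.5],[305.5,128.5],[279.8,43.8],[240,225]])
p,e=fit('w2',P,uv,[542,188,-3.445]);print(p,np.degrees(p[2]),e.round(1))
d=np.load('pics/w2.npz');E=d['E'];print('cam',-E[:3,:3].T@E[:3,3])
o=readout.get_obs();R=Ro.from_rotvec(o['orientation']).as_matrix();T=o['ee_pos'];print(o['t'],T,E[:3,:3]@R,R.T@(-E[:3,:3].T@E[:3,3]-T))
A=ray('w2',281.8,158.5,T[2]-171)
c,s=np.cos(p[2]),np.sin(p[2]);q=A[:2]-p[:2];print('flat end',A,'in cradle',c*q[0]+s*q[1],-s*q[0]+c*q[1])
q=T[:2]-p[:2];print('TCP in cradle',c*q[0]+s*q[1],-s*q[0]+c*q[1])
E
```

```text
[542.39150934 192.79898228  -3.4734471 ] -199.0138594700627 [[-0.5 -1.1]
 [ 1.5 -0.8]
 [-0.8  1. ]
 [ 0.4  0. ]
 [-2.2  0.9]
 [ 0.1 -0.5]
 [ 0.8  1.3]]
cam [592.4159385  172.24463938 318.07398068]
8.425 [517.81600317 196.97617041 338.108634  ] [[-2.98195854e-03  9.99995451e-01 -4.52928707e-04]
 [-9.59726389e-01 -2.98911485e-03 -2.80920491e-01]
 [-2.80920568e-01 -4.03005626e-04  9.59730937e-01]] [78.54439871  2.09840752 20.1136876 ]
flat end [574.37063141 177.62205246 167.108634  ] in cradle -35.178930692525356 3.9301758758693826
TCP in cradle 24.595576300745744 4.057342836464141
```

Request:
step_arm(targets=[[[0.127, -0.032, -0.12, 0, 0, -0.475, 0], [0.127, -0.032, -0.12, 0.161, 0.473, 0, 0], [0.127, -0.032, -0.12, 0.161, 0.473, 0, 0], [0.127, -0.032, -0.12, 0.161, 0.473, 0, 0], [0.127, -0.032, -0.12, 0.161, 0.473, 0, 0]]])

```text
t: 9.05
ee_pos: [550.1, 186.9, 306.6]
orientation: [-3.069, 0.509, 0.218]
ft_force: [0.0, 0.2, -2.7]
width: 33.8
grasp_force: 30.0
```

Request:
step_arm(targets=[[[0.127, -0.032, -0.12, 0.161, 0.473, 0, 0], [0.127, -0.032, -0.12, 0.322, 0.947, 0, 0], [0.127, -0.032, -0.12, 0.322, 0.947, 0, 0], [0.127, -0.032, -0.12, 0.161, 0.473, 0, 0], [0.127, -0.032, -0.12, 0, 0, 0, 0]]])

```text
t: 9.68
ee_pos: [581.9, 179.1, 276.5]
orientation: [-2.999, 0.497, 0.529]
ft_force: [-0.7, -0.7, -1.4]
width: 33.6
grasp_force: 30.0
```

```bash
python3 - <<'E'
from h import *
snap('scene','s0');snap('wrist','w3');b=snap('scene','s3')['pixels'][:,:,::-1]
o=readout.get_obs();R=Ro.from_rotvec(o['orientation']).as_matrix()
n=-R[:,0];print(o['t'],o['ee_pos'],n,np.degrees(np.arctan2(n[1],n[0])),np.degrees(np.arcsin(n[2])),o['qpos'],o['width'])
a=cv2.imread('pics/w3.png')[0:280,150:410]
cv2.imwrite('pics/crop4.png',np.hstack([cv2.resize(a,(520,560),interpolation=2),cv2.resize(b[110:250,190:260],(280,560),interpolation=2)]))
E
```

```text
9.825 [581.39885981 179.18923899 276.74942344] [-0.88948375  0.30325141  0.34184388] 161.1742329127164 19.989253010824672 [0.24078643 0.61850039 1.66114331 0.20136619 1.16690236 2.03222524] 33.87928540197192
```

View pics/crop4.png

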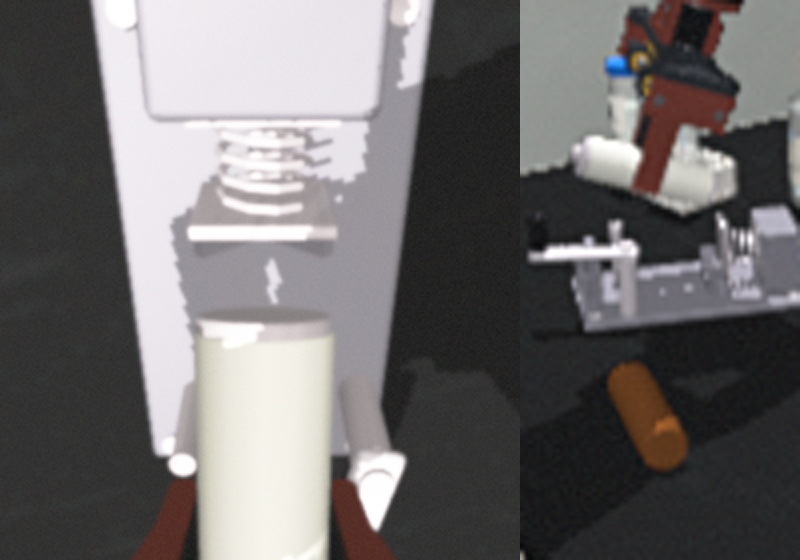

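The tilted view shows the cell axis at column 282, in line with the plate at (281.5,119), and the plate edge is square. So lateral position and yaw are right. I'll check the distance along the bed.

```bash
python3 - <<'E'
from h import *
P=[[-46,-21,62],[-46,21,62],[79,-52,8],[40,-30,58],[40,40,66],[-76,0,61]]
f=lambda x,y:[150+x/2,y/2]
uv=np.array([f(189,240),f(337,240),f(155,457),f(182,465),f(378,490),f(264,121)])
p,e=fit('w3',P,uv,[542,193,-3.47]);print(p,np.degrees(p[2]),e.round(1))
o=readout.get_obs();R=Ro.from_rotvec(o['orientation']).as_matrix();T=o['ee_pos']
c,s=np.cos(p[2]),np.sin(p[2])
C=T+R@[0,0,171];q=C[:2]-p[:2];print('cell C cradle',c*q[0]+s*q[1],-s*q[0]+c*q[1],C[2])
g=lambda a,b,h:T+R@np.array([a,b,171+h]);print(proj('w3',[g(60,0,17),g(60,0,-17),g(60,17,0),g(60,-17,0)])*2-[300,0])
E
```

```text
[542.84525739 190.94681618  -3.46567564] -198.56858757169107 [[ 0.   0.1]
 [ 0.8 -0.2]
 [-0.4  0.4]
 [ 0.6 -0.5]
 [-0.8 -6. ]
 [-0.3  0.9]]
cell C cradle 18.16434451526349 -1.3187177027633883 116.05103349585849
[[260.04717976 312.19545832]
 [259.33808953 330.54831284]
 [329.31409077 320.39797048]
 [190.15451941 320.35607393]]
```

Request:
step_arm(targets=[[[0, 0, -0.3, 0, 0, 0, 0], [0, 0, -0.3, 0, 0, 0, 0], [0, 0, -0.25, 0, 0, 0, 0], [0, 0, -0.15, 0, 0, 0, 0], [0, 0, -0.08, 0, 0, 0, 0]]])

```text
t: 10.45
ee_pos: [581.2, 179.3, 222.5]
orientation: [-2.999, 0.497, 0.53]
ft_force: [-0.2, 0.1, -1.5]
width: 33.8
grasp_force: 30.0
```

Request:
step_arm(targets=[[[0.06, -0.02, 0, 0, 0, 0, 0], [0.06, -0.02, 0, 0, 0, 0, 0], [0.06, -0.02, 0, 0, 0, 0, 0], [0.06, -0.021, 0, 0, 0, 0, 0], [0, 0, 0, 0, 0, 0, 0]]])

```text
t: 11.08
ee_pos: [593.0, 175.3, 223.1]
orientation: [-2.998, 0.497, 0.531]
ft_force: [-4.6, 1.8, -3.1]
width: 33.9
grasp_force: 30.0
```

Request:
step_arm(targets=[[[0.06, -0.02, 0, 0, 0, 0, 0], [0.06, -0.021, 0, 0, 0, 0, 0], [0.06, -0.021, 0, 0, 0, 0, 0], [0.03, -0.01, 0, 0, 0, 0, 0], [0, 0, 0, 0, 0, 0, 0]]])

```text
t: 11.7
ee_pos: [602.7, 172.0, 222.9]
orientation: [-2.998, 0.496, 0.535]
ft_force: [-8.1, 3.6, -2.2]
width: 33.9
grasp_force: 30.0
```

```bash
python3 - <<'E'
from h import *
F=[]
for i in range(4):
  snap('wrist','w4');F.append(readout.get_obs()['ft_force'])
snap('scene','s4');o=readout.get_obs();F=np.mean(F,0);n=np.array([-.947,.322])
T=o['ee_pos'];R=Ro.from_rotvec(o['orientation']).as_matrix();C=T+R@[0,0,171];print(F,F[:2]@n,T,C,(C[:2]-[542.8,191.5])@n)
E
```

```text
[-8.06770558  4.26490367 -2.39804011] 9.01341616206348 [602.5566695  172.05347917 222.88625337] [546.52546616 190.94345856  62.43478741] -3.7072227934143043
```

Request:
step_arm(targets=[[[-0.099, 0.033, -0.017, -0.161, -0.473, 0, 0], [-0.099, 0.033, -0.017, -0.161, -0.473, 0, 0], [-0.109, 0.037, -0.011, -0.161, -0.473, 0, 0], [-0.109, 0.037, -0.011, -0.161, -0.473, 0, 0], [0, 0, 0, 0, 0, 0, 0]]])

```text
t: 12.58
ee_pos: [581.4, 179.3, 220.5]
orientation: [-3.049, 0.504, 0.326]
ft_force: [-8.1, 3.3, -0.2]
width: 33.7
grasp_force: 30.0
```

```bash
cat > st.py <<'E'
from h import *
o=readout.get_obs();n=np.array([-.947,.322])
T=o['ee_pos'];R=Ro.from_rotvec(o['orientation']).as_matrix();C=T+R@[0,0,171]
q=C[:2]-[542.8,191.5];print('t',o['t'],'F',o['ft_force'].round(1),'T',T.round(1),'Cx',q@n,'Cy',q@[-.322,-.947],'Cz',C[2],'tilt',np.degrees(np.arcsin(-R[2,0])),'yaw',np.degrees(np.arctan2(-R[1,0],-R[0,0])),'w',o['width'])
E
python3 st.py
```

```text
t 12.575 F [-8.1  3.3 -0.2] T [581.4 179.3 220.5] Cx -4.389375466548761 Cy -0.6704800038949247 Cz 53.393413654189004 tilt 12.192860293888929 yaw 161.2157474505568 w 33.66324699240902
```

Request:
step_arm(targets=[[[-0.112, 0.038, -0.02, -0.161, -0.473, 0, 0], [-0.112, 0.038, -0.02, -0.161, -0.473, 0, 0], [-0.113, 0.038, -0.025, -0.161, -0.473, 0, 0], [-0.113, 0.038, -0.025, -0.161, -0.473, 0, 0], [0, 0, 0, 0, 0, 0, 0]]])

```text
t: 13.2
ee_pos: [558.9, 186.9, 215.7]
orientation: [-3.087, 0.51, 0.113]
ft_force: [-7.6, 3.8, -2.1]
width: 33.9
grasp_force: 30.0
```

Request:
step_arm(targets=[[[-0.113, 0.038, -0.038, -0.161, -0.473, 0, 0], [-0.113, 0.038, -0.038, -0.161, -0.473, 0, 0], [0, 0, 0, 0, 0, 0, 0], [0, 0, 0, 0, 0, 0, 0], [0, 0, 0, 0, 0, 0, 0]]])

```text
t: 13.82
ee_pos: [548.2, 190.4, 211.9]
orientation: [3.099, -0.513, -0.005]
ft_force: [-7.5, 5.8, -2.1]
width: 33.8
grasp_force: 30.0
```

```bash
python3 st.py; python3 -c "
from h import *
snap('wrist','w5');snap('scene','s5')"
```

```text
t 13.825 F [-7.5  5.8 -2.1] T [548.2 190.4 211.9] Cx -4.8964839802487505 Cy -0.536468445700284 Cz 40.940909341228746 tilt 0.17306119419079438 yaw 161.19546591201214 w 33.79856789184069
```

Request:
step_arm(targets=[[[0, 0, -0.02, 0, 0, 0, 0], [0, 0, -0.016, 0, 0, 0, 0], [0, 0, 0, 0, 0, 0, 0], [0, 0, 0, 0, 0, 0, 0], [0, 0, 0, 0, 0, 0, 0]]])

```text
t: 14.55
ee_pos: [548.3, 190.3, 210.5]
orientation: [3.099, -0.513, -0.004]
ft_force: [-8.3, 2.8, 1.5]
width: 33.7
grasp_force: 30.0
```

```bash
python3 st.py; python3 -c "
from h import *
a=snap('wrist','w6')['pixels'][:,:,::-1];b=snap('scene','s6')['pixels'][:,:,::-1]
cv2.imwrite('pics/crop5.png',np.hstack([cv2.resize(a[0:280,150:410],(416,448),interpolation=2),cv2.resize(b[140:205,190:245],(379,448),interpolation=2)]))"
```

```text
t 14.55 F [-8.3  2.8  1.5] T [548.3 190.3 210.5] Cx -5.16416486297511 Cy -0.47253894970814675 Cz 39.507793554353384 tilt 0.1475407344781388 yaw 161.1905783850733 w 33.69809761228895
```

View pics/crop5.png

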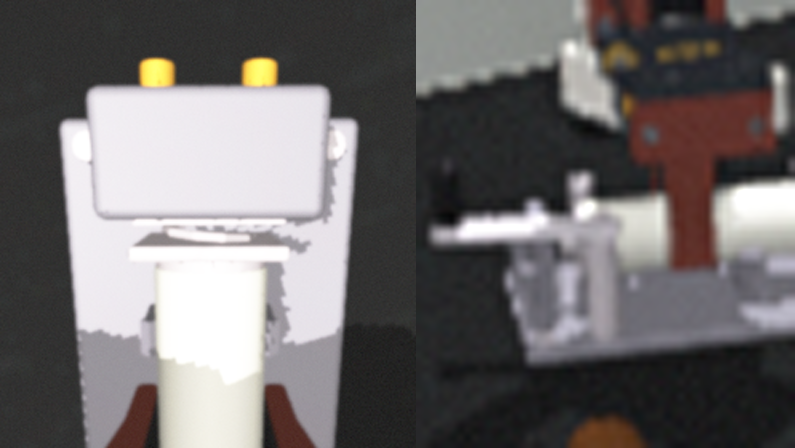

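The flat end is against the pushed-back plate (crop 210,255), the cell is level and centred between the saddle arms, and the vertical force shows first contact with the saddles. I'll ease forward onto the contact wall, then release.

Request:
step_arm(targets=[[[-0.03, 0.01, -0.004, 0, 0, 0, 0], [-0.03, 0.011, -0.004, 0, 0, 0, 0], [-0.03, 0.01, -0.004, 0, 0, 0, 0], [0, 0, 0, 0, 0, 0, 0], [0, 0, 0, 0, 0, 0, 0]]])

```text
t: 15.28
ee_pos: [544.1, 191.7, 210.0]
orientation: [3.099, -0.513, -0.003]
ft_force: [-7.4, 1.5, 1.8]
width: 34.0
grasp_force: 30.0
```

```bash
python3 st.py
```

```text
t 15.275 F [-7.4  1.5  1.8] T [544.1 191.7 210. ] Cx -0.7963720440162602 Cy -0.5042647328248299 Cz 38.986025776430694 tilt 0.10942685231786506 yaw 161.19045194928222 w 34.00430637376636
```

Request:
step_arm(targets=[[[0, 0, 0, 0, 0, 0, 0.6], [0, 0, 0, 0, 0, 0, 0.6], [0, 0, 0, 0, 0, 0, 0.6], [0, 0, 0, 0, 0, 0, 0.6], [0, 0, 0, 0, 0, 0, 0.6]]])

```text
t: 15.9
ee_pos: [544.8, 191.6, 209.7]
orientation: [-3.099, 0.513, -0.0]
ft_force: [-0.4, 1.4, 0.1]
width: 52.4
grasp_force: 0.0
```

Request:
step_arm(targets=[[[0, 0, 0.2, 0, 0, 0, 0.6], [0, 0, 0.5, 0, 0, 0, 0.6], [0, 0, 0.7, 0, 0, 0, 0.6], [0, 0, 0.7, 0, 0, 0, 0.6], [0, 0, 0.7, 0, 0, 0, 0.6]]])

```text
t: 16.52
ee_pos: [544.5, 191.6, 351.5]
orientation: [-3.099, 0.513, -0.001]
ft_force: [-0.0, 0.3, 0.3]
width: 52.7
grasp_force: 0.0
```

```bash
python3 st.py; python3 -c "
from h import *
a=snap('wrist','w7')['pixels'][:,:,::-1];b=snap('scene','s7')['pixels'][:,:,::-1]
cv2.imwrite('pics/crop6.png',np.hstack([cv2.resize(a[60:300,180:380],(400,480),interpolation=2),cv2.resize(b[150:200,190:230],(384,480),interpolation=2)]))"
```

```text
t 16.525 F [-0.   0.3  0.3] T [544.5 191.6 351.5] Cx -1.6753051476929164 Cy -0.6787510380363361 Cz 180.5180794825338 tilt -0.02157216336166579 yaw 161.19794787716646 w 52.65223237908319
```

View pics/crop6.png

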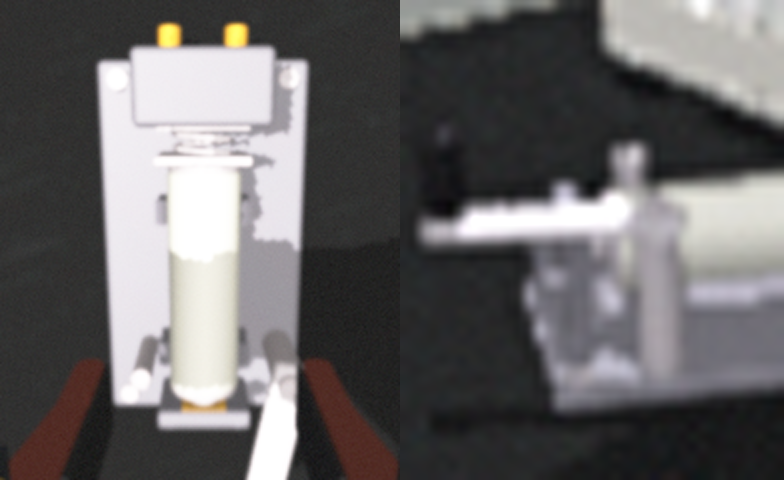

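Both camera crops show the cell seated: it's down in both saddles, the plate is pushed back at crop (203,160) and the nub is inside the brass contact at (205,407). Next is the keeper: I'll turn the gripper half round so it can follow the knob's arc, moving above the knob at about (430,198).

Request:
step_arm(targets=[[[-0.051, 0.003, -0.023, 0, 0, 0.952, 0.6], [-0.051, 0.003, -0.023, 0, 0, 0.952, 0.6], [-0.051, 0.003, -0.023, 0, 0, 0.952, 0.6], [-0.051, 0.003, -0.023, 0, 0, 0.952, 0.6], [-0.051, 0.003, -0.023, 0, 0, 0.952, 0.6]]])

```text
t: 17.25
ee_pos: [531.5, 192.3, 343.3]
orientation: [3.141, 0.01, -0.002]
ft_force: [-0.1, 0.2, 0.9]
width: 52.5
grasp_force: 0.0
```

Request:
step_arm(targets=[[[-0.051, 0.003, -0.023, 0, 0, 0.952, 0.6], [-0.051, 0.003, -0.023, 0, 0, 0.952, 0.6], [-0.051, 0.003, -0.023, 0, 0, 0.952, 0.6], [-0.051, 0.003, -0.023, 0, 0, 0.952, 0.6], [-0.051, 0.003, -0.023, 0, 0, 0.952, 0.6]]])

```text
t: 17.88
ee_pos: [518.8, 193.0, 337.6]
orientation: [3.096, 0.529, -0.002]
ft_force: [0.0, 0.4, 0.6]
width: 52.8
grasp_force: 0.0
```

Request:
step_arm(targets=[[[-0.051, 0.003, -0.023, 0, 0, 0.952, 0.6], [-0.051, 0.003, -0.023, 0, 0, 0.952, 0.6], [-0.051, 0.003, -0.023, 0, 0, 0.952, 0.6], [-0.051, 0.003, -0.023, 0, 0, 0.952, 0.6], [-0.051, 0.003, -0.023, 0, 0, 0.952, 0.6]]])

```text
t: 18.5
ee_pos: [506.0, 193.8, 331.8]
orientation: [2.966, 1.034, -0.002]
ft_force: [0.2, 0.0, 0.0]
width: 52.5
grasp_force: 0.0
```

Request:
step_arm(targets=[[[-0.051, 0.003, -0.023, 0, 0, 0.952, 0.6], [-0.051, 0.003, -0.023, 0, 0, 0.952, 0.6], [-0.051, 0.003, -0.023, 0, 0, 0.952, 0.6], [-0.051, 0.003, -0.023, 0, 0, 0.952, 0.6], [-0.051, 0.003, -0.023, 0, 0, 0.952, 0.6]]])

```text
t: 19.12
ee_pos: [493.3, 194.5, 326.1]
orientation: [-2.755, -1.511, 0.002]
ft_force: [0.6, -0.7, 0.2]
width: 52.6
grasp_force: 0.0
```

Request:
step_arm(targets=[[[-0.051, 0.003, -0.023, 0, 0, 0.952, 0.6], [-0.051, 0.003, -0.023, 0, 0, 0.952, 0.6], [-0.051, 0.003, -0.023, 0, 0, 0.952, 0.6], [-0.051, 0.003, -0.023, 0, 0, 0.952, 0.6], [-0.051, 0.003, -0.023, 0, 0, 0.952, 0.6]]])

```text
t: 19.75
ee_pos: [480.5, 195.2, 320.4]
orientation: [-2.467, -1.945, 0.002]
ft_force: [-0.2, -0.3, 0.2]
width: 52.8
grasp_force: 0.0
```

Request:
step_arm(targets=[[[-0.051, 0.003, -0.023, 0, 0, 0.952, 0.6], [-0.051, 0.003, -0.023, 0, 0, 0.952, 0.6], [-0.051, 0.003, -0.023, 0, 0, 0.952, 0.6], [-0.051, 0.003, -0.023, 0, 0, 0.952, 0.6], [-0.051, 0.003, -0.023, 0, 0, 0.952, 0.6]]])

```text
t: 20.38
ee_pos: [467.8, 196.0, 314.6]
orientation: [-2.111, -2.326, 0.001]
ft_force: [-0.2, -0.6, -0.1]
width: 52.9
grasp_force: 0.0
```

Request:
step_arm(targets=[[[-0.051, 0.003, -0.023, 0, 0, 0.952, 0.6], [-0.051, 0.003, -0.023, 0, 0, 0.952, 0.6], [-0.051, 0.003, -0.023, 0, 0, 0.952, 0.6], [-0.051, 0.003, -0.023, 0, 0, 0.952, 0.6], [-0.051, 0.003, -0.023, 0, 0, 0.952, 0.6]]])

```text
t: 21.0
ee_pos: [455.0, 196.7, 308.9]
orientation: [-1.697, -2.643, 0.001]
ft_force: [1.3, -0.1, 0.1]
width: 52.8
grasp_force: 0.0
```

Request:
step_arm(targets=[[[-0.051, 0.003, -0.023, 0, 0, 0.952, 0.6], [-0.051, 0.003, -0.023, 0, 0, 0.952, 0.6], [-0.051, 0.003, -0.023, 0, 0, 0.952, 0.6], [-0.051, 0.003, -0.023, 0, 0, 0.952, 0.6], [-0.051, 0.003, -0.023, 0, 0, 0.952, 0.6]]])

```text
t: 21.62
ee_pos: [442.3, 197.5, 303.2]
orientation: [-1.236, -2.888, 0.001]
ft_force: [0.4, -0.1, 0.9]
width: 52.8
grasp_force: 0.0
```

Request:
step_arm(targets=[[[-0.051, 0.003, -0.023, 0, 0, 0.952, 0.6], [-0.051, 0.003, -0.023, 0, 0, 0.952, 0.6], [-0.051, 0.003, -0.023, 0, 0, 0.952, 0.6], [-0.051, 0.003, -0.023, 0, 0, 0.952, 0.6], [-0.051, 0.003, -0.023, 0, 0, 0.952, 0.6]]])

```text
t: 22.25
ee_pos: [429.5, 198.2, 297.5]
orientation: [-0.742, -3.052, 0.001]
ft_force: [-0.1, 0.3, 1.1]
width: 52.4
grasp_force: 0.0
```

```bash
python3 st.py; python3 - <<'E'
from h import *
snap('wrist','w8'); d=snap('wrist','w8')['pixels']
piv=[492,166.2,66];n=np.array([-.947,.322]);y=np.array([-.322,-.947])
for a in(0,.1,.15,.2): print(a,proj('w8',[np.r_[np.array(piv[:2])+70*(np.cos(a)*n-np.sin(a)*y),96]]).round(),proj('w8',[np.r_[np.array(piv[:2])+70*(np.cos(a)*n-np.sin(a)*y),66]]).round())
print(proj('w8',[piv]))
g=cv2.cvtColor(d,cv2.COLOR_RGB2GRAY)
m=(g>140).astype('uint8');k,l,s,c=cv2.connectedComponentsWithStats(m)
for i in range(1,k):
    if s[i,4]>250:
        ct=max(cv2.findContours((l==i).astype('uint8'),0,2)[0],key=len);print(s[i],c[i].round(),cv2.minAreaRect(ct))
print(g[150:320:6,220:340:6])
E
```

```text
t 22.25 F [-0.1  0.3  1.1] T [429.5 198.2 297.5] Cx 109.51487996486063 Cy 30.188844527771153 Cz 126.48905955016224 tilt -0.017741406608959873 yaw -27.32015349719977 w 52.37374623584079
0 [[267. 244.]] [[269. 228.]]
0.1 [[278. 243.]] [[278. 227.]]
0.15 [[283. 243.]] [[283. 227.]]
0.2 [[289. 243.]] [[288. 227.]]
[[282.47430104 310.13933376]]
[ 183    0   98   43 2208] [223.  14.] ((231.5, 21.0), (42.0, 97.0), 90.0)
[   0   73  122   93 5875] [ 41. 110.] ((60.5, 119.0), (92.0, 121.0), 90.0)
[ 267  215  112  100 5465] [316. 269.] ((322.4869079589844, 264.7709655761719), (111.79749298095703, 98.15538787841797), 0.9710219502449036)
[ 42 292  36  18 314] [ 57. 301.] ((60.176483154296875, 300.2059020996094), (12.12678050994873, 36.1378059387207), 75.96376037597656)
[ 284  324  105   62 3545] [332. 356.] ((336.0, 354.5), (61.0, 104.0), 90.0)
[[ 56  51  56  52  55  57  52  53  54  55  54  53  53  55  56  56  57  55
   51  56]
 [ 55  55  54  54  53  52  53  52  56  55  57  52  53  57  53  54  55  54
   58  53]
 [ 43  56  53  52  40  44  48  46  44  43  40  39  40  42  45  59  51  52
   55  53]

[... 1510 characters left out ...]
 237 236
   71  29]
 [ 35  30  29  51  52  55  44  39  42 252 255 255 255 160 151 157 171 217
  119  31]
 [ 34  32  31  54  54  57  53  53  54 253 255 255 255 176 120 181 215 190
  195  33]
 [ 30  32  45  51  55  52  49  53  55 254 255 255 255 201 184 199 253 255
  255  37]
 [ 25  29  53  51  56  55  56  53  51 254 255 255 255 221 173 183 253 255
  255 118]
 [ 34  26  55  55  54  55  57  54  52 254 255 255 255 230 160 170 252 255
  255 254]
 [ 29  40  54  55  55  53  55  55  56 254 216 237 255 236 161 162 250 255
  255 255]
 [ 39  57  58  56  59  62  57  58  59 236 251 252 249 209 137 137 224 252
  254 255]
 [ 89  89  91  90  91  88  89  90  86  89  92  88  91  89  92  92  90  90
  104 104]]
```

The knob in the wrist image is at about (286,235), 4 px right of the finger midplane, so a 2 mm correction. I'll descend, cage it, and compute the arc.

Request:
step_arm(targets=[[[0.018, 0.036, -0.2, 0, 0, 0, 0.4], [0, 0, -0.3, 0, 0, 0, 0.4], [0, 0, -0.3, 0, 0, 0, 0.4], [0, 0, -0.11, 0, 0, 0, 0.3], [0, 0, 0, 0, 0, 0, 0.22]]])

```text
t: 22.98
ee_pos: [430.7, 200.1, 251.7]
orientation: [-0.745, -3.051, 0.001]
ft_force: [0.5, 0.2, 0.2]
width: 20.6
grasp_force: 0.0
```

```bash
python3 st.py; python3 - <<'E'
from h import *
n=np.array([-.947,.322]);y=np.array([-.322,-.947])
a=np.radians(10.3+4*np.arange(23));K=70*(np.cos(a)[:,None]*n-np.sin(a)[:,None]*y)
print((np.diff(K,axis=0)/50).round(3).tolist())
print(K[[0,20]]+[492,166.2])
E
```

```text
t 22.975 F [0.5 0.2 0.2] T [430.7 200.1 251.7] Cx 109.110842877692 Cy 28.16092086337514 Cz 80.70239310640983 tilt -0.04676210611047966 yaw -27.458616549200304 w 20.591904631540153
[[0.05, 0.084], [0.056, 0.08], [0.062, 0.076], [0.067, 0.071], [0.072, 0.067], [0.076, 0.061], [0.08, 0.056], [0.084, 0.05], [0.087, 0.044], [0.09, 0.038], [0.092, 0.032], [0.094, 0.025], [0.096, 0.019], [0.097, 0.012], [0.098, 0.005], [0.098, -0.002], [0.097, -0.009], [0.097, -0.015], [0.095, -0.022], [0.093, -0.029], [0.091, -0.035], [0.089, -0.041]]
[[430.80846276 200.2295676 ]
 [514.88678307 232.37107269]]
```

Request:
step_arm(targets=[[[0.05, 0.084, 0, 0, 0, -1, 0.22], [0.056, 0.08, 0, 0, 0, -1, 0.22], [0.062, 0.076, 0, 0, 0, -1, 0.22], [0.067, 0.071, 0, 0, 0, -1, 0.22], [0.072, 0.067, 0, 0, 0, -1, 0.22]]])

```text
t: 23.6
ee_pos: [446.2, 219.1, 252.7]
orientation: [-1.267, -2.875, 0.0]
ft_force: [-0.6, -1.0, -0.2]
width: 19.3
grasp_force: 0.4
```

Request:
step_arm(targets=[[[0.076, 0.061, 0, 0, 0, -1, 0.22], [0.08, 0.056, 0, 0, 0, -1, 0.22], [0.084, 0.05, 0, 0, 0, -1, 0.22], [0.087, 0.044, 0, 0, 0, -1, 0.22], [0.09, 0.038, 0, 0, 0, -1, 0.22]]])

```text
t: 24.22
ee_pos: [467.1, 231.6, 252.8]
orientation: [1.747, 2.611, -0.0]
ft_force: [-0.5, -0.1, 1.1]
width: 19.6
grasp_force: 0.4
```

Request:
step_arm(targets=[[[0.092, 0.032, 0, 0, 0, -1, 0.22], [0.094, 0.025, 0, 0, 0, -1, 0.22], [0.096, 0.019, 0, 0, 0, -1, 0.22], [0.097, 0.012, 0, 0, 0, -1, 0.22], [0.098, 0.005, 0, 0, 0, -1, 0.22]]])

```text
t: 24.85
ee_pos: [491.0, 236.1, 252.8]
orientation: [2.174, 2.268, -0.0]
ft_force: [-0.8, 0.2, 0.4]
width: 19.5
grasp_force: 0.4
```

Request:
step_arm(targets=[[[0.098, -0.002, 0, 0, 0, -1, 0.22], [0.097, -0.009, 0, 0, 0, -1, 0.22], [0.097, -0.015, 0, 0, 0, -1, 0.22], [0.095, -0.022, 0, 0, 0, -1, 0.22], [0, 0, 0, 0, 0, 0, 0.22]]])

```text
t: 25.48
ee_pos: [510.5, 233.7, 252.8]
orientation: [2.466, 1.946, 0.001]
ft_force: [0.3, -0.2, -0.9]
width: 19.3
grasp_force: 0.0
```

Request:
step_arm(targets=[[[0.04, -0.011, 0, 0, 0, -0.4, 0.22], [0.04, -0.012, 0, 0, 0, -0.4, 0.22], [0.04, -0.013, 0, 0, 0, 0, 0.22], [0, 0, 0, 0, 0, 0, 0.22], [0, 0, 0, 0, 0, 0, 0.22]]])

```text
t: 26.1
ee_pos: [516.0, 232.1, 252.4]
orientation: [-2.519, -1.877, 0.001]
ft_force: [-2.2, 3.1, 1.4]
width: 19.5
grasp_force: 2.0
```

Request:
step_arm(targets=[[[0.02, -0.006, 0, 0, 0, 0, 0.22], [0.02, -0.006, 0, 0, 0, 0, 0.22], [0, 0, 0, 0, 0, 0, 0.22], [0, 0, 0, 0, 0, 0, 0.22], [0, 0, 0, 0, 0, 0, 0.22]]])

```text
t: 26.72
ee_pos: [516.9, 231.9, 252.3]
orientation: [-2.518, -1.875, 0.004]
ft_force: [-9.7, 7.3, 6.6]
width: 19.7
grasp_force: 5.7
```

The stop is reached: force rose to about 12 N with the knob at its computed shut position. I'll back off slightly, open and rise.

Request:
step_arm(targets=[[[-0.05, 0.016, 0, 0, 0, 0, 0.22], [0, 0, 0, 0, 0, 0, 0.45], [0, 0, 0, 0, 0, 0, 0.45], [0, 0, 0, 0, 0, 0, 0.45], [0, 0, 0.2, 0, 0, 0, 0.45]]])

```text
t: 27.35
ee_pos: [515.6, 231.9, 262.1]
orientation: [-2.52, -1.876, 0.003]
ft_force: [0.1, -0.0, 0.5]
width: 39.6
grasp_force: 0.0
```

Request:
step_arm(targets=[[[0, 0, 0.6, 0, 0, 0, 0.45], [-0.3, 0, 0.7, 0, 0, 0, 0.45], [-0.6, 0, 0.5, 0, 0, 0, 0.45], [-0.6, 0, 0.2, 0, 0, 0, 0.45], [0, 0, 0, 0, 0, 0, 0.45]]])

```text
t: 27.98
ee_pos: [439.6, 232.1, 363.8]
orientation: [2.518, 1.878, 0.002]
ft_force: [-0.6, -0.1, -0.2]
width: 39.6
grasp_force: 0.0
```

```bash
python3 st.py; python3 - <<'E'
from h import *
snap('top','t9'); snap('scene','s9');w=snap('wrist','w9')
p=(542.8,191.5,np.radians(161.2))
for f in('w9','t9','s9'):
  g=cv2.cvtColor(np.load(f'pics/{f}.npz')['p'],cv2.COLOR_RGB2GRAY)
  N=[('pivot',[40,40,66]),('knobtop',[40,-30,96]),('knobbase',[40,-30,66]),('bar mid',[40,5,66]),('bar+x8',[47,5,66]),('bar-x8',[33,5,66]),('open bar',[75,40,66]),('celltop',[0,0,56]),('barend',[40,-38,66])]
  for k,P in N:
    u=proj(f,cw(p,P))[0];x,y=u.round().astype(int)
    print(f,k,u.round(),g[y-2:y+3,x-2:x+3].mean().round() if 2<x<557 and 2<y<417 else None)
E
```

```text
t 27.975 F [-0.6 -0.1 -0.2] T [439.6 232.1 363.8] Cx 110.63573170779549 Cy -5.38015809871957 Cz 192.79641687815675 tilt -0.051416510942859275 yaw -106.58480673467687 w 39.615759782262465
w9 pivot [348. 251.] 198.0
w9 knobtop [364. 188.] 51.0
w9 knobbase [356. 181.] 24.0
w9 bar mid [352. 217.] 255.0
w9 bar+x8 [344. 217.] 239.0
w9 bar-x8 [359. 218.] 253.0
w9 open bar [312. 250.] 32.0
w9 celltop [391. 211.] 255.0
w9 barend [357. 172.] 221.0
t9 pivot [183. 218.] 219.0
t9 knobtop [161. 210.] 44.0
t9 knobbase [164. 211.] 87.0
t9 bar mid [174. 214.] 254.0
t9 bar+x8 [173. 216.] 247.0
t9 bar-x8 [174. 212.] 253.0
t9 open bar [180. 228.] 89.0
t9 celltop [177. 203.] 254.0
t9 barend [162. 210.] 44.0
s9 pivot [216. 172.] 194.0
s9 knobtop [212. 156.] 72.0
s9 knobbase [213. 165.] 173.0
s9 bar mid [214. 168.] 237.0
s9 bar+x8 [212. 169.] 171.0
s9 bar-x8 [217. 168.] 196.0
s9 open bar [205. 174.] 99.0
s9 celltop [226. 169.] 212.0
s9 barend [213. 164.] 134.0
```

```bash
python3 -c "
from workcell import ctrl
print(ctrl.close_job())"
```

```text
the job is handed in; nothing more can be done
None
```

The long cell is seated level in both saddles with its nub inside the contact wall, the keeper bar is swung across to its stop, and I handed the job in at about 28 s of the 64 s limit; the result was not reported back.

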